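# Lock the cutter's carriage with its transit pin

### The job

The class is packing up: lock the desktop cutter's carriage for transport. Put the nose of the red transit pin from the accessory stand into the red-marked mouth of the slot in the cutter's top cover, slide it lightly along the band below until it drops right through into the carriage's hidden socket (not just into a shallow screw recess), then draw the carriage back to the mouth, let the pin down there until its collar sits flush on the cover, and let go. Be gentle with the machine (never push the pin against it with more than 25 N) and leave everything else where it is.

Things in the scene. Friction and masses are not known exactly. Their poses are not given: they have to be found in the camera images.
- pin_grip (a point): red transit pin, upright in one of the stand's three holes (which one varies), 40 to 85 g. Point: centre of its round red knob, on the axis, z up. Knob 22 mm across, 42 mm high, from 24 mm below this point to 18 mm above; under it a collar 26 mm across, 4 mm thick; under that a steel shank 8 mm across, 24 mm long, with a rounded nose
- pin_collar (a point): point on the pin's axis at the underside of its collar, 28 mm below pin_grip (z up along the axis)
- pin_nose (a point): the end of the pin's rounded nose, 24 mm below the underside of the collar, 52 mm below pin_grip
- stand: grey accessory stand, 56 x 190 x 40 mm, fixed; origin at the centre of its underside, y along its row of three holes, 70 mm apart. Collars rest on its top, 40 mm above the table; shanks stand loose in 10 mm holes, 30 mm deep
- cutter: white desktop cutting plotter, 190 (x) x 420 (y) x 114 mm high, fixed; origin at the centre of its underside. Its flat charcoal top cover, 4 mm thick, is 110 mm above the table; white end caps, from 150 mm either side of the middle, are 4 mm higher. The transit slot, 11 mm wide, runs along y on the cover's middle line
- slot_lock (a point): centre of the slot's square 19 mm wide mouth, at cover-top height, in a red printed bracket: where the pin goes in, and the lock place. 9 to 15 mm along y it narrows to the 11 mm slot. Under the band here the rail has a lock socket, 13 (x) x 14 (y) mm, 19 mm deep, for the pin to go on down until its collar sits on the cover. Axes as the cutter's, y along the slot
- slot_end (a point): a point in the slot at cover-top height, 100 mm along y from slot_lock, 7 mm before the slot ends; axes as the cutter's. The carriage has a stop with its socket here, and another with its socket over the lock socket, within 1 mm of slot_lock. The pin binds under side load: ease it before going down
- band (a point): a fixed point 50 mm along y from slot_lock, 5 mm below the cover's top, at the top face of the dark 6 mm thick band under the slot; it closes the whole slot and moves with the carriage. It has one socket through it, 12 (x) x 10 (y) mm, left 32 to 95 mm from slot_lock (not measured, to be felt for); 18 mm either side of it a screw recess, 12 x 9 mm, only 2 mm deep
- rail (a point): a fixed point 8 mm under band, on the fixed flat rail 13 mm below the cover's top, where the nose rests once it is in the socket (collar 11 mm above the cover). The carriage slides along y with 6 N, and more if fast. Pressing 2 to 4 N lets the nose slide on the band; a hard press drags the band along, and so does pushing on in a screw recess
- blade_holder: blue blade holder, a 26 mm collar on an 8 mm shank, stands in one of the stand's three holes; origin under its collar
- pen_adapter: charcoal pen adapter with a yellow cap, same collar and shank, stands in another hole of the stand; origin under its collar
- blower: blue air-blower bulb, 54 mm thick, 100 mm long with its nozzle, lying on the table; origin under it
- calliper: steel digital calliper, 235 mm long, lying flat; origin under its middle
- pliers: small pliers with red grips, 140 mm, lying flat; origin under the joint
- driver: yellow-handled screwdriver, 170 mm, lying on the table; origin under it
- lens: black camera lens, 69 mm across, 60 mm high, standing; origin at its underside
- glue: red glue bottle with a white nozzle, 28 mm across, 75 mm high, standing; origin at its underside
- jar: small clear jar with a black cap, 56 mm across, 50 mm high, standing; origin at its underside

How it is judged:
By the outcome, as a careful person would: the job done as asked, in the order asked, and still so for the second after the job is handed in, with the robot touching nothing.
It also fails if it takes over 72 s, if anything falls off the work surface, if the arm or the gripper's body presses on something with over 40 N, if the wrist force passes 120 N, or if a joint passes its speed limit or range.

### The arm

A 7-joint arm with a two-finger parallel gripper is mounted at the origin on the work surface. World frame = base frame: x ahead of the robot, y to its left, z up, the work surface at z = 0. Lengths are in m, angles in rad, forces in N, time in s.
With the tool pointing down it reaches from about 0.425 to 0.875 m from the base axis. Payload 4.7 kg.
Tool frame: the origin (TCP) lies on the centre line of the jaws, within the pads' length; the fingertips stand ahead of it and the grasp point (between the pads) lies 8 mm behind it (ctrl.finger_overhang is the x of the fingertips in the tool frame, in m); x points along the fingers, z is the direction in which the jaws open and shut, and the axes are right-handed (so a half turn about x gives the same grasp; the last joint's range is limited). The gripper opens to 87 mm and grips with 3 to 60 N. Pads are 19 mm wide; open, the fingers measure 117 mm over their backs; the gripper's body (75 mm by 190 mm) begins 51 mm behind the grasp point.
Start: joints at [0.014, 0.321, -0.07, 1.45, 0.023, 1.371, -0.057], TCP at [0.65, -0, 0.234] pointing down, gripper open.
Joint ranges: [-2.86, 2.86], [-0.3, 2.09], [-1.38, 1.24], [0.06, 2.45], [-1.56, 4.7], [0.09, 2.05], [-2.69, 2.69]. Speed limits (rad/s): [2.57, 2.57, 3.14, 3.14, 3.14, 3.14, 3.14].

### API

Orientations are given as a rotation vector (axis times angle).
In Python, from bench import readout, viewer, job, nets, ctrl gives the robot as it stands.
- The arm moves only by the shell command python3 -m creep 'ROWS' [FORCE]. ROWS is JSON, a list of rows, each an object with "linear": the shift along the tool's x, y, z in m, a list of three; "twist": the turn, a rotation vector about the tool's x, y, z in degrees, a list of three; "fingers": the gripper's target within -1 to 1 (shut at 1, half-way at 0, fully open at -1). A call has 1 to 8 rows; each row is the pose to reach, as a shift and turn from the pose commanded when the call began, along the tool's axes at that moment; what a row does not reach only later rows make up. A row lasts 1/12 s, in which the tool goes at most 41.7 mm and 7.16 degrees, less where a joint would pass 70% of its speed; a pose out of reach is approached as far as the arm can. A call with a gripper value outside its range is refused whole. The fingers move at their own pace and stop on an object; FORCE is the grip in N (left out, the last holds). Time passes only in rows, so rows that repeat a pose let the fingers close. It gives the time, the measured TCP pose, the force and the opening at its end, in the units of the state.
- readout.get_state(): the state, without advancing time (a new reading comes with each control period).
- viewer.get_image(name): name is "scene" or "side" or "wrist"; returns (picture, depth): 400x640x3 uint8, red, green, blue; 400x640 float32, m along the optical axis (not along the pixel's ray), 0 where there is no reading.
- viewer.camera_params(name): a dict with "K" (3x3 intrinsics, pixels), "k1" (the pictures are not rectified: a ray, as slopes to the right and down, at radius r is drawn at 1 + k1 r^2 times it, then the intrinsics apply), "cam_to_world" (4x4, takes a point from camera to world coordinates). Camera axes: x right, y down, z forward; pixel columns grow to the right and rows downward; lengths in m; the calibration is good to about 2 mm. A picture is of the moment at which its call begins: read the wrist's pose just before it. camera_params takes no time and is no camera call; for the wrist camera it gives the pose at the moment of the call.
- job.close_job(): hands the job in, once; it reports no verdict.
Trained networks look in the newest picture that a camera, given by its name, has taken for a name from the list of things; names that differ only in an ending like _2 or _b are one class to them, and where a whole thing is asked for, a point or a joint stands for the part that bears it (a point fixed in the world has none). Each returns a list of dicts, best first, with "conf" (0 to 1); they miss things now and then, are a little off and sometimes report something else, mostly with a low value. They report only what shows in the picture. A call takes as long as a camera call.
- nets.boxes_of(camera, label): "centre" ([x, y, z] in m, in world coordinates, good to about 4 mm: the middle of the surface that is visible of it).
- nets.place_of(camera, label): "centre" ([x, y, z] in m, in world coordinates, good to about 4 mm: a listed point, or the origin of a listed thing).
The state is a dict: "time": time; "joint_positions": joint angles; "qd": joint speeds; "joint_torque": joint torques, N m; "position": TCP position; "tool_rot": TCP orientation; "ft_force": force on the tool from outside, world axes, zero at the start; "torque": the same for the moment, N m; "grip_width": opening from 0.0 (shut) to 1.0 (fully open).
Only numpy, scipy, OpenCV 4.12 (cv2) and the standard library are available. Lean on these libraries where they do the work, as an engineer would, in place of code of your own. Each camera call takes 0.05 s, during which the arm holds its last target.

## Working session

There is one attempt and no reset: what is moved stays moved. The work goes in short steps, Python scripts to look and compute and a shell command to move; the robot and the scene stay as the last step left them, time stands still between calls to the robot, and variables do not carry over. Pictures are saved under pics/ and viewed, and the job is handed in when it is done.

```bash
ls; mkdir -p pics; cat > h.py <<'E'
import numpy as np,cv2
from scipy.spatial.transform import Rotation as R
from bench import readout,viewer,job,nets,ctrl
def snap(cam,fn):
    p=viewer.camera_params(cam); im,d=viewer.get_image(cam); cv2.imwrite('pics/'+fn+'.png',im[:,:,::-1]); np.savez('pics/'+fn+'.npz',im=im,d=d,**{k:np.array(v) for k,v in p.items()}); return im,d,p
def pix2w(p,u,v,depth=None,z=None):
    K=np.array(p['K']);k1=float(p['k1']);T=np.array(p['cam_to_world'])
    xd=np.array([(u-K[0,2])/K[0,0],(v-K[1,2])/K[1,1]]);x=xd.copy()
    for _ in range(30): x=xd/(1+k1*(x@x))
    r=np.array([x[0],x[1],1.]); 
    if depth is not None: return T[:3,:3]@(r*depth)+T[:3,3]
    w=T[:3,:3]@r; s=(z-T[2,3])/w[2]; return T[:3,3]+s*w
def w2pix(p,X):
    K=np.array(p['K']);k1=float(p['k1']);T=np.array(p['cam_to_world'])
    c=T[:3,:3].T@(np.array(X)-T[:3,3]);x=c[:2]/c[2];x=x*(1+k1*(x@x));return K[:2,:2]@x+K[:2,2]
E
python3 - <<'E'
from h import *
s=readout.get_state();print(s); print(ctrl.finger_overhang)
print(R.from_rotvec(s['tool_rot']).as_matrix().round(3))
for c in ['scene','side','wrist']:
    snap(c,c+'0')
    for l in ['pin_grip','slot_lock','slot_end','stand','cutter'] :
        print(c,l,[(np.round(q['centre'],3),round(q['conf'],2)) for q in nets.place_of(c,l)][:3])
E
```

```text
pics
{'time': 0.0, 'joint_positions': array([ 0.01415469,  0.32183343, -0.07010807,  1.45168652,  0.02265257,
        1.37076058, -0.05688391]), 'qd': array([ 3.74314221e-04,  5.14713731e-04,  9.62201800e-04,  1.96007840e-03,
        3.19000774e-05, -3.45769326e-04,  1.54394673e-03]), 'joint_torque': array([-2.58547143e-04, -4.91284704e+01, -4.03903294e-01, -3.12526345e+01,
       -6.40594075e-02,  4.37659642e-02,  1.61017233e-04]), 'position': array([ 6.49474407e-01, -8.78774371e-05,  2.32449115e-01]), 'tool_rot': array([-1.30254076e-04,  1.57269167e+00, -9.11676953e-05]), 'ft_force': array([ 0.40267289,  0.2745816 , -0.2765085 ]), 'torque': array([-0.06847419, -0.00208327,  0.02620147]), 'grip_width': 0.9976585542999566}
0.011
[[-0.002 -0.     1.   ]
 [-0.     1.     0.   ]
 [-1.    -0.    -0.002]]
scene pin_grip [(array([ 0.527, -0.35 ,  0.066]), 0.66), (array([ 0.704, -0.231, -0.002]), 0.44), (array([ 0.578, -0.525,  0.   ]), 0.38)]
scene slot_lock [(array([0.549, 0.098, 0.108]), 0.75)]
scene slot_end [(array([0.533, 0.199, 0.107]), 0.56)]
scene stand [(array([ 0.506, -0.286, -0.001]), 0.57)]
scene cutter [(array([0.54 , 0.156, 0.001]), 0.64)]
side pin_grip [(array([ 0.524, -0.348,  0.07 ]), 0.61)]
side slot_lock [(array([0.548, 0.1  , 0.11 ]), 0.68)]
side slot_end [(array([0.532, 0.199, 0.11 ]), 0.88)]
side stand [(array([ 0.507, -0.28 , -0.001]), 0.66)]
side cutter [(array([ 0.538,  0.154, -0.   ]), 0.95)]
wrist pin_grip [(array([0.785, 0.118, 0.003]), 0.56)]
wrist slot_lock [(array([0.546, 0.098, 0.107]), 0.77), (array([0.786, 0.119, 0.   ]), 0.34)]
wrist slot_end []
wrist stand []
wrist cutter [(array([ 0.536,  0.153, -0.001]), 0.73)]
```

View pics/scene0.png

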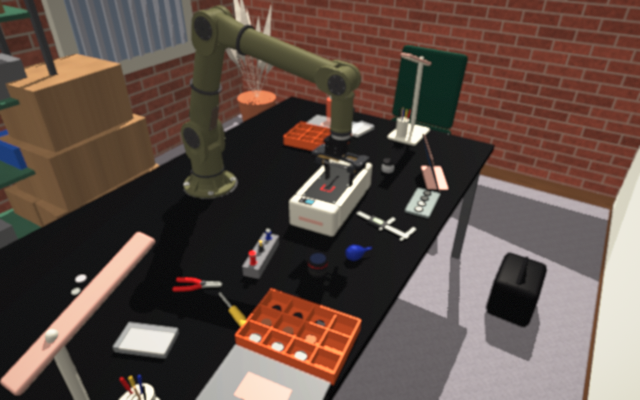

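View pics/side0.png

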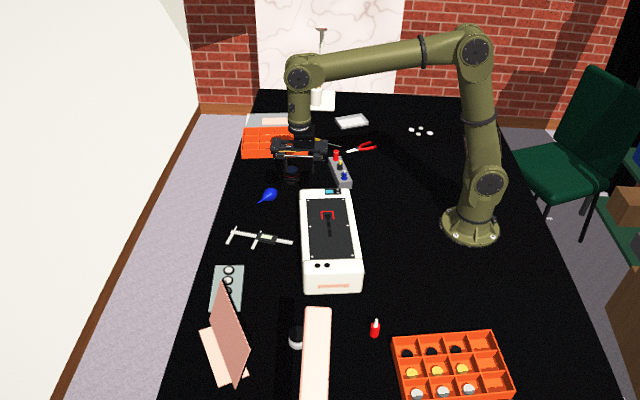

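View pics/wrist0.png

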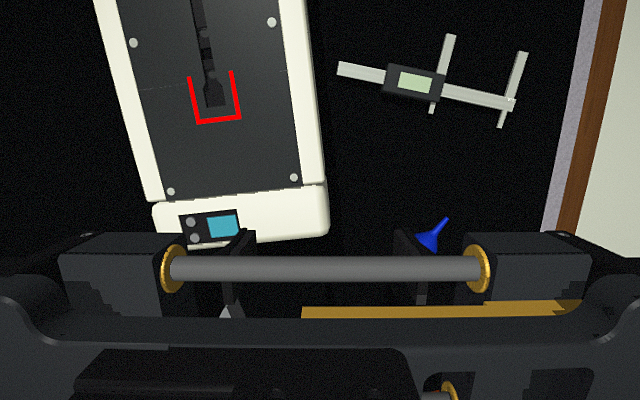

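The scene and side pictures show the pin with the red knob in the stand's hole nearest the viewer, around (252,256) in the scene view. The red bracket and mouth are in the wrist picture, around (213,97). Next I'll measure both more closely.

```bash
python3 - <<'E'
from h import *
def load(n):
    f=np.load('pics/%s.npz'%n); return f['im'],f['d'],{k:f[k] for k in('K','k1','cam_to_world')}
im,d,p=load('wrist0')
print(p['cam_to_world'].round(3),p['K'],p['k1'])
hsv=cv2.cvtColor(im,cv2.COLOR_RGB2HSV)
m=((hsv[...,0]<8)|(hsv[...,0]>172))&(hsv[...,1]>180)&(hsv[...,2]>150)
m[:50]=0;m[140:]=0
ys,xs=np.nonzero(m);print(len(xs),xs.min(),xs.max(),ys.min(),ys.max())
P=np.array([pix2w(p,u,v,z=.110) for u,v in zip(xs,ys)])
D=np.array([pix2w(p,u,v,depth=d[v,u]) for u,v in zip(xs,ys)]);print('depth z',np.median(D,0),D[:,2].std())
r=cv2.minAreaRect((P[:,:2]*1000).astype(np.float32));print(r)
print(cv2.boxPoints(r))
# project net lock
for X in ([.549,.099,.11],[.533,.199,.11]): print(w2pix(p,X))
big=cv2.resize(im[0:150,100:320],None,fx=3.6,fy=3.6,interpolation=cv2.INTER_CUBIC);big=cv2.convertScaleAbs(big,alpha=1.8,beta=20)
cv2.imwrite('pics/w0z.png',big[:,:,::-1])
im,d,p=load('side0')
big=cv2.resize(im[130:220,270:400],None,fx=6,fy=6,interpolation=cv2.INTER_CUBIC);cv2.imwrite('pics/s0z.png',big[:,:,::-1])
E
```

```text
[[ 1.     0.    -0.     0.65 ]
 [ 0.    -0.964 -0.266  0.072]
 [-0.     0.266 -0.964  0.386]
 [ 0.     0.     0.     1.   ]] [[276.12715392   0.         324.42828653]
 [  0.         276.12715392 201.28576547]
 [  0.           0.           1.        ]] -0.03414106846756373
624 187 241 71 124
depth z [0.54868553 0.08893968 0.11152416] 0.01099235556049021
((545.3993530273438, 97.54447937011719), (44.78756332397461, 43.445396423339844), 6.317641258239746)
[[520.75116  116.671036]
 [525.5319    73.48949 ]
 [570.04755   78.41792 ]
 [565.2668   121.59947 ]]
[217.61265161  96.10922037]
[189.74931412 -24.20494638]
```

View pics/w0z.png

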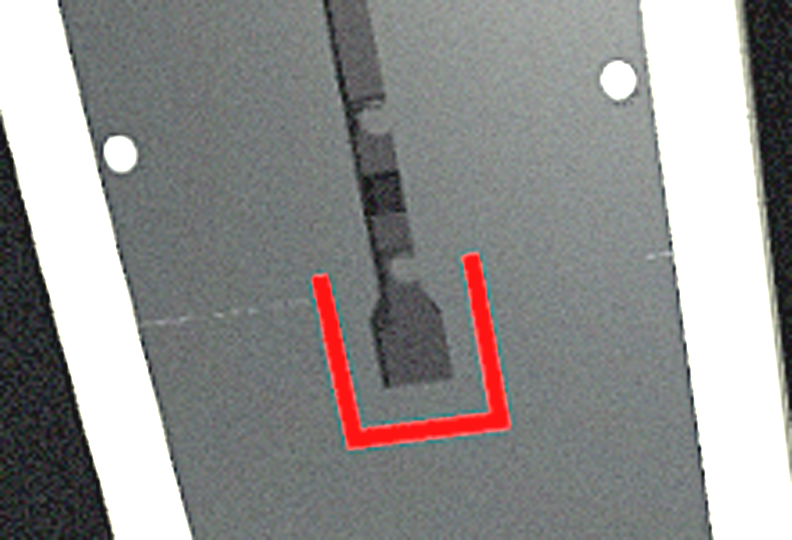

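View pics/s0z.png

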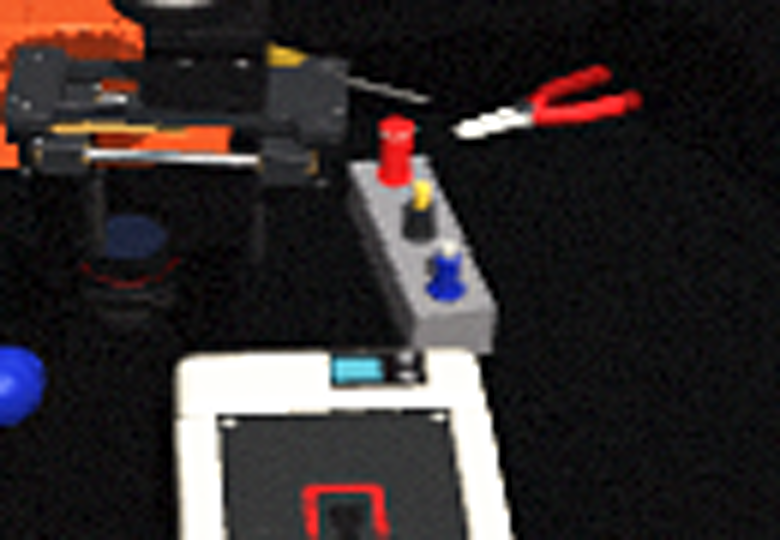

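The zoomed wrist view shows the mouth at about px (215,97). The dark socket is at about (205.5,54), with screw recesses on either side at (211,74) and (203,32).

```bash
python3 - <<'E'
from h import *
f=np.load('pics/wrist0.npz');p={k:f[k] for k in('K','k1','cam_to_world')}
z=lambda x,y:(100+x/3.6,y/3.6)
for n,pt,h in [('bl',(385,388),.11),('br',(452,378),.11),('tl',(374,322),.11),('tr',(440,308),.11),('nl',(385,295),.11),('nr',(413,258),.11),('sockl',(380,194),.105),('sock_top',(378,172),.105),('sock_bot',(385,215),.105),('rec1',(400,268),.103),('rec2',(370,117),.103),('screwL',(120,154),.11),('screwR',(618,80),.11),('brkBL',(352,440),.11),('brkBR',(502,422),.11),('bTL',(320,276),.11),('bTR',(472,255),.11)]:
    print(n,(pix2w(p,*z(*pt),z=h)*1000).round(1))
# bright-edge cap slopes
E
```

```text
bl [537.7  88.5 110. ]
br [555.9  90.9 110. ]
tl [536.5 105.1 110. ]
tr [554.2 108.3 110. ]
nl [540.1 111.7 110. ]
nr [548.2 120.5 110. ]
sockl [539.2 137.  105. ]
sock_top [539.1 142.2 105. ]
sock_bot [540. 132. 105.]
rec1 [542.  119.4 103. ]
rec2 [537.5 155.8 103. ]
screwL [474.7 146.6 110. ]
screwR [603.  161.3 110. ]
brkBL [527.3  75.3 110. ]
brkBR [568.4  79.6 110. ]
bTL [523.4 116.5 110. ]
bTR [563.6 121.1 110. ]
```

```bash
python3 -m creep '[{"linear":[0,-0.02,-0.006],"twist":[0,0,0],"fingers":-1},{"linear":[0,-0.06,-0.019],"twist":[0,0,0],"fingers":-1},{"linear":[0,-0.1,-0.032],"twist":[0,0,0],"fingers":-1},{"linear":[0,-0.14,-0.045],"twist":[0,0,0],"fingers":-1},{"linear":[0,-0.18,-0.058],"twist":[0,0,0],"fingers":-1},{"linear":[0,-0.22,-0.071],"twist":[0,0,0],"fingers":-1},{"linear":[0,-0.26,-0.084],"twist":[0,0,0],"fingers":-1},{"linear":[0,-0.29,-0.094],"twist":[0,0,0],"fingers":-1}]' 30
python3 -m creep '[{"linear":[0,-0.03,-0.01],"twist":[0,0,0],"fingers":-1},{"linear":[0,-0.06,-0.02],"twist":[0,0,0],"fingers":-1},{"linear":[0.01,-0.09,-0.03],"twist":[0,0,0],"fingers":-1},{"linear":[0.02,-0.1,-0.03],"twist":[0,0,0],"fingers":-1},{"linear":[0.02,-0.1,-0.03],"twist":[0,0,0],"fingers":-1},{"linear":[0.02,-0.1,-0.03],"twist":[0,0,0],"fingers":-1}]'
python3 - <<'E'
from h import *
im,d,p=snap('wrist','wrist1')
s=readout.get_state();print(s['position'],s['ft_force'],s['time'])
for l in ['pin_grip','pin_collar','stand','blade_holder','pen_adapter']:
    print(l,[(np.round(q['centre'],4),round(q['conf'],2)) for q in nets.place_of('wrist',l)][:3])
print(w2pix(p,[.5255,-.349,.068]))
E
```

```text
time: 1.57
position: [0.5543, -0.2937, 0.2339]
tool_rot: [0.001, 1.571, -0.003]
ft_force: [0.2, -0.8, -0.2]
grip_width: 0.998
time: 2.07
position: [0.5258, -0.3895, 0.2125]
tool_rot: [0.002, 1.572, 0.001]
ft_force: [0.4, 0.9, 0.4]
grip_width: 0.996
[ 0.52690585 -0.38831972  0.21325131] [ 0.82337811 -0.13096012  0.13281821] 2.1167
pin_grip [(array([ 0.5232, -0.3493,  0.0663]), 0.63)]
pin_collar [(array([ 0.5243, -0.3499,  0.0407]), 0.96)]
stand [(array([ 5.060e-01, -2.833e-01, -4.000e-04]), 0.92)]
blade_holder [(array([ 0.4868, -0.2165,  0.0398]), 0.81)]
pen_adapter [(array([ 0.5063, -0.2833,  0.0399]), 0.65)]
[324.25762325 156.07340291]
```

View pics/wrist1.png

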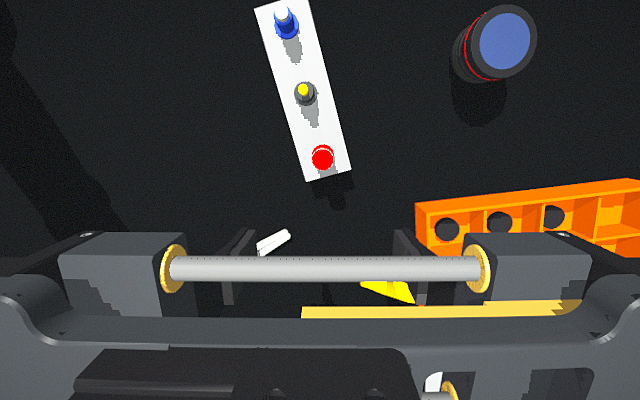

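The wrist view shows the pin's knob at (322,157), at the near end of the stand, with the yellow-capped pen adapter next to it and the blue blade holder last.

```bash
python3 - <<'E'
from h import *
f=np.load('pics/wrist1.npz');p={k:f[k] for k in('K','k1','cam_to_world')};im=f['im'];d=f['d']
hsv=cv2.cvtColor(im,cv2.COLOR_RGB2HSV)
m=((hsv[...,0]<5)|(hsv[...,0]>174))&(hsv[...,1]>180)&(hsv[...,2]>60)
m[:130]=0;m[180:]=0;m[:,:300]=0;m[:,345:]=0
ys,xs=np.nonzero(m);print(len(xs),xs.min(),xs.max(),ys.min(),ys.max())
P=np.array([pix2w(p,u,v,depth=d[v,u]) for u,v in zip(xs,ys)])
print(np.percentile(P[:,2],[5,25,50,75,95]))
t=P[np.abs(P[:,2]-.086)<.004];print(len(t),t.mean(0),t.min(0),t.max(0))
if len(t)>5: print(cv2.minEnclosingCircle((t[:,:2]*1000).astype(np.float32)))
E
```

```text
394 312 333 145 169
[0.04474194 0.08590594 0.08677074 0.08723081 0.08796961]
332 [ 0.52347186 -0.35029663  0.08687423] [ 0.51318154 -0.36018518  0.08462313] [ 0.53333441 -0.3409407   0.08871583]
((523.3604736328125, -350.4460754394531), 10.50732135772705)
```

```bash
python3 -m creep '[{"linear":[0.01,0.02,-0.002],"twist":[0,0,0],"fingers":-0.4},{"linear":[0.04,0.035,-0.003],"twist":[0,0,0],"fingers":-0.4},{"linear":[0.08,0.0395,-0.003],"twist":[0,0,0],"fingers":-0.4},{"linear":[0.11,0.0395,-0.003],"twist":[0,0,0],"fingers":-0.4},{"linear":[0.135,0.0395,-0.003],"twist":[0,0,0],"fingers":-0.4},{"linear":[0.148,0.0395,-0.003],"twist":[0,0,0],"fingers":-0.4},{"linear":[0.151,0.0395,-0.003],"twist":[0,0,0],"fingers":-0.4},{"linear":[0.151,0.0395,-0.003],"twist":[0,0,0],"fingers":-0.4}]' 30
python3 - <<'E'
from h import *
im,d,p=snap('wrist','wrist2')
s=readout.get_state();print(s['position'],s['ft_force'],s['time'],s['grip_width'])
E
```

```text
time: 3.03
position: [0.5232, -0.3503, 0.0625]
tool_rot: [-0.0, 1.571, 0.001]
ft_force: [-0.2, 0.1, 0.5]
grip_width: 0.701
[ 0.52393952 -0.35095969  0.06387022] [-0.75392183 -0.26605475 -0.35615764] 3.0833 0.7038291825884062
```

View pics/wrist2.png

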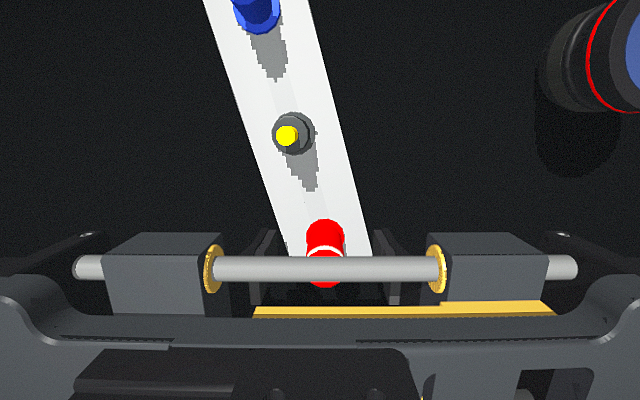

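The knob sits between the jaws, around (325,250), so I'm closing the gripper.

```bash
python3 -m creep '[{"linear":[0,0,0],"twist":[0,0,0],"fingers":0.6},{"linear":[0,0,0],"twist":[0,0,0],"fingers":1},{"linear":[0,0,0],"twist":[0,0,0],"fingers":1},{"linear":[0,0,0],"twist":[0,0,0],"fingers":1},{"linear":[0,0,0],"twist":[0,0,0],"fingers":1},{"linear":[0,0,0],"twist":[0,0,0],"fingers":1}]' 45
python3 -m creep '[{"linear":[-0.003,0,0],"twist":[0,0,0],"fingers":1},{"linear":[-0.01,0,0],"twist":[0,0,0],"fingers":1},{"linear":[-0.02,0,0],"twist":[0,0,0],"fingers":1},{"linear":[-0.035,0,0],"twist":[0,0,0],"fingers":1},{"linear":[-0.06,0,0],"twist":[0,0,0],"fingers":1},{"linear":[-0.09,0,0],"twist":[0,0,0],"fingers":1},{"linear":[-0.115,0,0],"twist":[0,0,0],"fingers":1},{"linear":[-0.125,0,0],"twist":[0,0,0],"fingers":1}]'
python3 - <<'E'
from h import *
im,d,p=snap('wrist','wrist3');im,d,p=snap('side','side3')
s=readout.get_state();print(s['position'],s['ft_force'],s['time'],s['grip_width'])
for c in ['side']:
  for l in ['pin_grip','pin_nose','pin_collar']: print(l,[(np.round(q['centre'],4),round(q['conf'],2)) for q in nets.place_of(c,l)][:2])
big=cv2.resize(im[100:200,250:400],None,fx=5,fy=5,interpolation=cv2.INTER_CUBIC);cv2.imwrite('pics/s3z.png',big[:,:,::-1])
E
```

```text
time: 3.58
position: [0.5232, -0.3506, 0.0629]
tool_rot: [-0.0, 1.57, -0.0]
ft_force: [-0.1, -0.6, -0.4]
grip_width: 0.333
time: 4.25
position: [0.5248, -0.3518, 0.1931]
tool_rot: [-0.003, 1.564, -0.003]
ft_force: [1.2, -0.4, 0.6]
grip_width: 0.243
[ 0.52434665 -0.35145425  0.19072508] [ 1.24454384 -0.43981542 -0.71396014] 4.35 0.24490918363252223
pin_grip [(array([ 0.5233, -0.3482,  0.1997]), 0.52)]
pin_nose [(array([ 0.5233, -0.3534,  0.1415]), 0.43)]
pin_collar [(array([ 0.526, -0.352,  0.169]), 0.54), (array([ 7.839e-01, -9.530e-02, -6.000e-04]), 0.2)]
```

View pics/s3z.png

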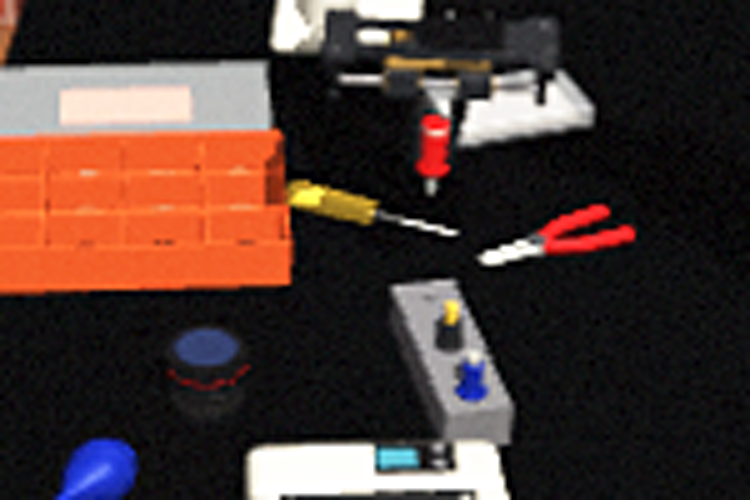

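View pics/wrist3.png

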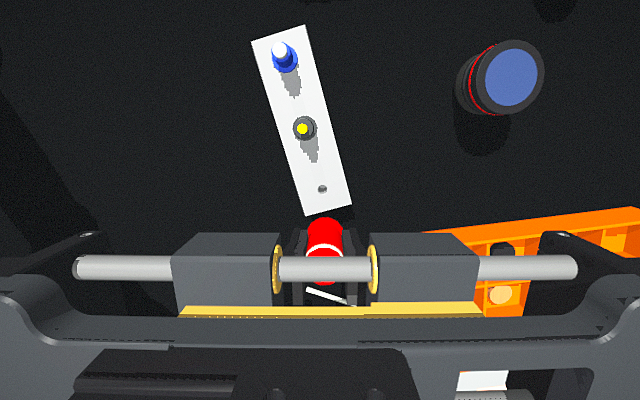

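Pin is held (the side view shows it hanging below the jaws at (434,150)) and the stand hole is empty. I'm carrying it to the mouth and turning the tool so the jaws lie along the slot.

```bash
python3 -m creep '[{"linear":[-0.004,0.015,0.001],"twist":[3,0,0],"fingers":1},{"linear":[-0.009,0.045,0.003],"twist":[10,0,0],"fingers":1},{"linear":[-0.012,0.08,0.005],"twist":[17,0,0],"fingers":1},{"linear":[-0.012,0.115,0.007],"twist":[24,0,0],"fingers":1},{"linear":[-0.012,0.15,0.009],"twist":[31,0,0],"fingers":1},{"linear":[-0.012,0.185,0.011],"twist":[38,0,0],"fingers":1},{"linear":[-0.012,0.22,0.013],"twist":[44,0,0],"fingers":1},{"linear":[-0.012,0.25,0.015],"twist":[50,0,0],"fingers":1}]'
python3 - <<'E'
from h import *
s=readout.get_state();T=R.from_rotvec(s['tool_rot']).as_matrix();print(s['position'],s['joint_positions'],s['grip_width']);print(T.round(3))
# desired
a=np.deg2rad(-83.3);D=np.array([[0,np.cos(a+np.pi/2),np.cos(a)],[0,np.sin(a+np.pi/2),np.sin(a)],[-1,0,0]])
print(T.T@(np.array([.546,.099,.2])-s['position']),np.rad2deg(R.from_matrix(T.T@D).as_rotvec()))
E
```

```text
time: 5.17
position: [0.5367, -0.0974, 0.1974]
tool_rot: [0.684, 1.464, -0.685]
ft_force: [0.7, 0.5, -1.2]
grip_width: 0.237
[ 0.53672338 -0.09738531  0.19738948] [ 0.09149994  0.12371271  0.04308802  1.76166486 -0.00630707  1.2600821
 -0.74013227] 0.23650270531082193
[[-0.004  0.768  0.64 ]
 [ 0.001  0.64  -0.768]
 [-1.    -0.002 -0.003]]
[-0.00241134  0.13280323 -0.1449743 ] [33.08932622 -0.14630788  0.16615013]
```

```bash
python3 -m creep '[{"linear":[-0.001,0.02,-0.022],"twist":[6,0,0],"fingers":1},{"linear":[-0.002,0.044,-0.048],"twist":[13,0,0],"fingers":1},{"linear":[-0.002,0.068,-0.074],"twist":[20,0,0],"fingers":1},{"linear":[-0.002,0.092,-0.1],"twist":[26,0,0],"fingers":1},{"linear":[-0.002,0.112,-0.122],"twist":[31,0,0],"fingers":1},{"linear":[-0.002,0.126,-0.138],"twist":[33,0,0],"fingers":1},{"linear":[-0.002,0.133,-0.145],"twist":[33,0,0],"fingers":1},{"linear":[-0.002,0.133,-0.145],"twist":[33,0,0],"fingers":1}]'
python3 - <<'E'
from h import *
im,d,p=snap('wrist','wrist4');im,d,p2=snap('side','side4')
for i in range(1):
  s=readout.get_state();print(s['position'],s['ft_force'],s['torque'],s['time'],s['grip_width'],s['joint_positions'].round(2))
print(R.from_rotvec(s['tool_rot']).as_matrix().round(3))
for c in ['side','wrist']:
  for l in ['pin_nose','pin_collar','slot_lock','slot_end']: print(c,l,[(np.round(q['centre'],4),round(q['conf'],2)) for q in nets.place_of(c,l)][:2])
big=cv2.resize(im[150:300,270:390],None,fx=4,fy=4,interpolation=cv2.INTER_CUBIC);cv2.imwrite('pics/s4z.png',big[:,:,::-1])
E
```

```text
time: 5.83
position: [0.5456, 0.0988, 0.1998]
tool_rot: [1.113, 1.27, -1.116]
ft_force: [-0.4, -0.7, -0.2]
grip_width: 0.237
[0.54634507 0.09433673 0.20045892] [ 0.41937704 -0.47969579 -0.60096694] [-0.04402539  0.11465016  0.02493625] 5.9333 0.2398034384903588 [-0.15  0.14 -0.08  1.73  0.01  1.27 -1.68]
[[-0.002  0.993  0.122]
 [-0.002  0.122 -0.993]
 [-1.    -0.002  0.001]]
side pin_nose [(array([0.5425, 0.0949, 0.1501]), 0.6), (array([0.5372, 0.1494, 0.0926]), 0.47)]
side pin_collar [(array([0.5464, 0.097 , 0.1745]), 0.35)]
side slot_lock [(array([0.5479, 0.1006, 0.1096]), 0.63)]
side slot_end [(array([0.5342, 0.2005, 0.1115]), 0.74)]
wrist pin_nose [(array([0.5472, 0.0979, 0.1527]), 0.81)]
wrist pin_collar [(array([0.5476, 0.0988, 0.1741]), 0.81), (array([ 0.5052, -0.2807,  0.0025]), 0.29)]
wrist slot_lock [(array([0.5479, 0.0986, 0.1085]), 0.58)]
wrist slot_end [(array([0.537 , 0.1998, 0.1085]), 0.58), (array([0.5356, 0.1503, 0.105 ]), 0.16)]
```

View pics/s4z.png

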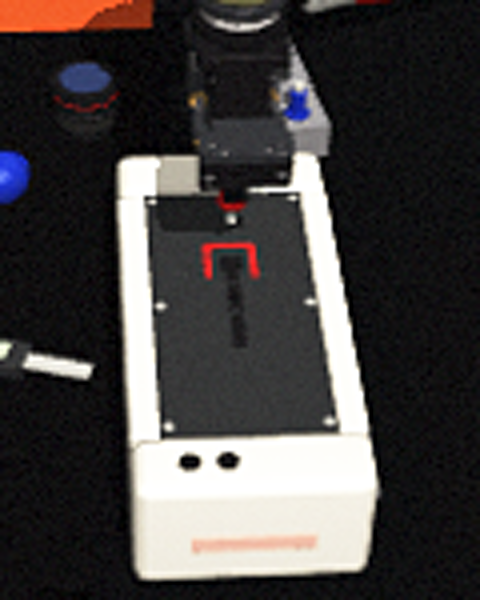

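View pics/wrist4.png

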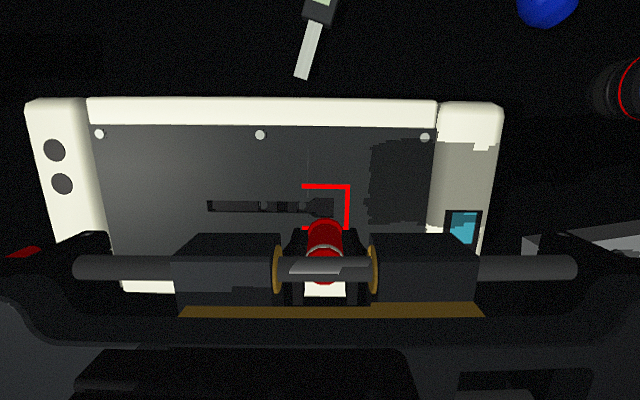

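The side view shows the nose hanging above the bracket (231,215 zoomed). The wrist view shows the slot from (207,205) to the mouth at (322,207). I'll use it to measure the slot's line.

```bash
python3 -m creep '[{"linear":[0,0,0],"twist":[0,0,0],"fingers":1},{"linear":[0,0,0],"twist":[0,0,0],"fingers":1}]' 50
python3 - <<'E'
from h import *
s=readout.get_state();print(s['position'])
im,d,p=snap('wrist','wrist5')
big=cv2.resize(im[170:250,195:365],None,fx=4.6,fy=4.6,interpolation=cv2.INTER_CUBIC);big=cv2.convertScaleAbs(big,alpha=2.2,beta=10);cv2.imwrite('pics/w5z.png',big[:,:,::-1])
s=readout.get_state();print(s['position'],R.from_rotvec(s['tool_rot']).as_matrix().round(3)[:,2], s['ft_force'])
E
```

```text
time: 6.5
position: [0.5467, 0.0959, 0.2017]
tool_rot: [1.119, 1.264, -1.119]
ft_force: [0.3, 0.4, -1.3]
grip_width: 0.237
[0.54672918 0.09589939 0.20165701]
[0.54671512 0.0959882  0.20162965] [ 0.122 -0.993  0.   ] [ 1.07360952 -0.56853373 -0.547557  ]
```

View pics/w5z.png

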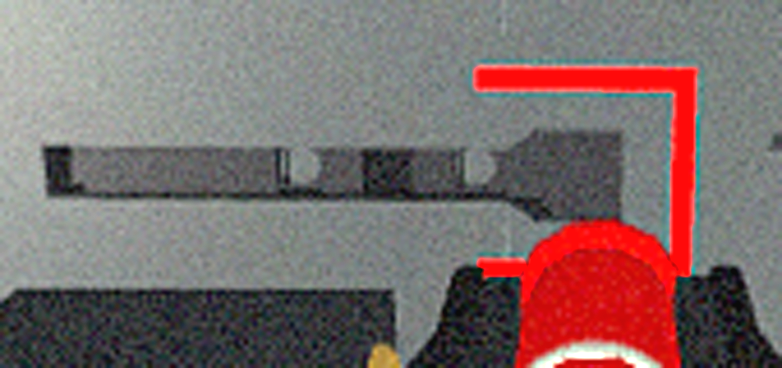

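```bash
python3 - <<'E'
from h import *
f=np.load('pics/wrist5.npz');p={k:f[k] for k in('K','k1','cam_to_world')}
z=lambda x,y:(195+x/4.6-.4,170+y/4.6-.4)
for n,pt,h in [('endT',(44,148),.11),('endB',(47,196),.11),('slT',(510,148),.11),('slB',(510,198),.11),('mT',(622,132),.11),('mB',(622,218),.11),('mTl',(537,132),.11),('mBl',(548,218),.11),('sockL',(364,170),.105),('sockR',(412,170),.105),('rec1',(480,170),.103),('rec2',(303,170),.103),('brTL',(475,78),.11),('brTR',(685,78),.11),('brBR',(682,265),.11),('noseimg',(0,0),.11)]:
    print(n,(pix2w(p,*z(*pt),z=h)*1000).round(1))
print(p['cam_to_world'].round(3))
E
```

```text
endT [538.2 205.8 110. ]
endB [528.1 205.1 110. ]
slT [549.6 112.9 110. ]
slB [539.2 111.8 110. ]
mT [555.6  91.2 110. ]
mB [537.8  88.9 110. ]
mTl [553.6 107.9 110. ]
mBl [535.9 103.8 110. ]
sockL [539.9 142.3 105. ]
sockR [541.1 132.5 105. ]
rec1 [542.2 118.8 103. ]
rec2 [537.7 155.1 103. ]
brTL [563.  121.2 110. ]
brTR [568.   80.3 110. ]
brBR [529.2  75.4 110. ]
noseimg [567.2 214.6 110. ]
[[ 0.122 -0.957 -0.264  0.619]
 [-0.993 -0.118 -0.032  0.104]
 [-0.001  0.266 -0.964  0.354]
 [ 0.     0.     0.     1.   ]]
```

```bash
python3 -m creep '[{"linear":[0.005,-0.0005,-0.0035],"twist":[0,0,0],"fingers":1},{"linear":[0.015,-0.0005,-0.0035],"twist":[0,0,0],"fingers":1},{"linear":[0.025,-0.0005,-0.0035],"twist":[0,0,0],"fingers":1},{"linear":[0.033,-0.0005,-0.0035],"twist":[0,0,0],"fingers":1},{"linear":[0.038,-0.0005,-0.0035],"twist":[0,0,0],"fingers":1},{"linear":[0.04,-0.0005,-0.0035],"twist":[0,0,0],"fingers":1},{"linear":[0.04,-0.0005,-0.0035],"twist":[0,0,0],"fingers":1},{"linear":[0.04,-0.0005,-0.0035],"twist":[0,0,0],"fingers":1}]' 50
python3 - <<'E'
from h import *
im,d,p=snap('side','side6');im2,d,p=snap('wrist','wrist6')
s=readout.get_state();print(s['position'],s['ft_force'],s['torque'],s['time'])
big=np.hstack([cv2.resize(im[180:260,300:370],None,fx=5,fy=5,interpolation=cv2.INTER_CUBIC),cv2.resize(im2[160:240,250:340],None,fx=5,fy=5,interpolation=cv2.INTER_CUBIC)]);big=cv2.convertScaleAbs(big,alpha=1.6,beta=10);cv2.imwrite('pics/s6z.png',big[:,:,::-1])
E
```

```text
time: 7.22
position: [0.5459, 0.0994, 0.1616]
tool_rot: [1.119, 1.264, -1.119]
ft_force: [0.1, 0.1, -1.1]
grip_width: 0.239
[0.54619204 0.09950093 0.1620936 ] [ 0.47637744 -0.28806824 -0.77093241] [ 0.03195821  0.12941266 -0.00187974] 7.3167
```

View pics/s6z.png

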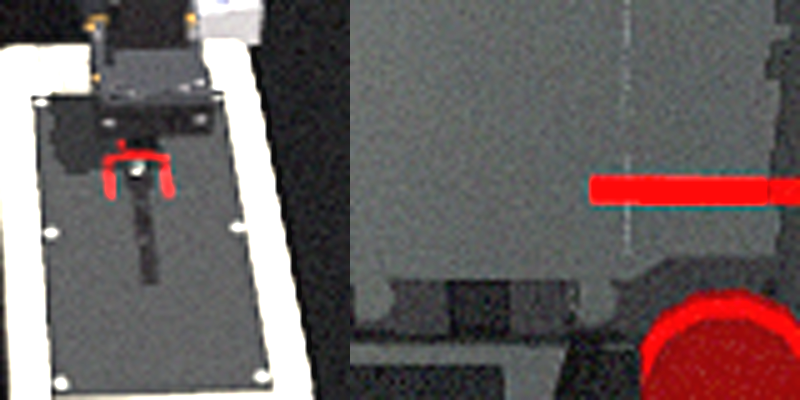

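The left half shows the nose inside the bracket, over the mouth at (137,168). I'll creep down to find the band.

```bash
python3 -m creep '[{"linear":[0.003,0,0],"twist":[0,0,0],"fingers":1},{"linear":[0.006,0,0],"twist":[0,0,0],"fingers":1},{"linear":[0.007,0,0],"twist":[0,0,0],"fingers":1},{"linear":[0.0075,0,0],"twist":[0,0,0],"fingers":1},{"linear":[0.008,0,0],"twist":[0,0,0],"fingers":1},{"linear":[0.008,0,0],"twist":[0,0,0],"fingers":1}]'
python3 -m creep '[{"linear":[0.0005,0,0],"twist":[0,0,0],"fingers":1},{"linear":[0.001,0,0],"twist":[0,0,0],"fingers":1},{"linear":[0.001,0,0],"twist":[0,0,0],"fingers":1}]'
```

```text
time: 7.82
position: [0.5457, 0.0994, 0.1536]
tool_rot: [1.119, 1.265, -1.119]
ft_force: [0.3, -0.4, -0.4]
grip_width: 0.239
time: 8.07
position: [0.546, 0.0995, 0.1532]
tool_rot: [1.119, 1.264, -1.118]
ft_force: [-0.9, -1.2, 4.6]
grip_width: 0.239
```

```bash
python3 -m creep '[{"linear":[-0.0003,0,-0.001],"twist":[0,0,0],"fingers":1},{"linear":[-0.0004,0,-0.004],"twist":[0,0,0],"fingers":1},{"linear":[-0.0004,0,-0.007],"twist":[0,0,0],"fingers":1},{"linear":[-0.0004,0,-0.01],"twist":[0,0,0],"fingers":1},{"linear":[-0.0004,0,-0.011],"twist":[0,0,0],"fingers":1},{"linear":[-0.0004,0,-0.011],"twist":[0,0,0],"fingers":1}]'
python3 - <<'E'
from h import *
s=readout.get_state();print(s['position'],s['ft_force'],s['torque']);d=s['position'][:2]-[.5458,.0994];print(d@[-.121,.9927],d@[.9927,.121])
E
```

```text
time: 8.57
position: [0.5447, 0.111, 0.1532]
tool_rot: [1.119, 1.264, -1.117]
ft_force: [1.0, -1.6, 3.8]
grip_width: 0.242
[0.54473157 0.11103954 0.15323844] [ 0.97210736 -1.60654388  3.76639523] [-0.40240906 -0.07220088 -0.01470551]
0.011683854528028677 0.0003477513548936894
```

```bash
python3 -m creep '[{"linear":[0,0,-0.003],"twist":[0,0,0],"fingers":1},{"linear":[0,0,-0.006],"twist":[0,0,0],"fingers":1},{"linear":[0,0,-0.008],"twist":[0,0,0],"fingers":1},{"linear":[0,0,-0.008],"twist":[0,0,0],"fingers":1}]'
python3 -m creep '[{"linear":[-0.001,0,0],"twist":[0,0,0],"fingers":1},{"linear":[-0.001,0,-0.003],"twist":[0,0,0],"fingers":1},{"linear":[-0.001,0,-0.006],"twist":[0,0,0],"fingers":1},{"linear":[-0.001,0,-0.009],"twist":[0,0,0],"fingers":1},{"linear":[-0.001,0,-0.009],"twist":[0,0,0],"fingers":1},{"linear":[0,0,-0.009],"twist":[0,0,0],"fingers":1},{"linear":[0,0,-0.009],"twist":[0,0,0],"fingers":1}]'
```

```text
time: 8.9
position: [0.5424, 0.1204, 0.1521]
tool_rot: [1.118, 1.268, -1.118]
ft_force: [-0.6, 1.0, -1.4]
grip_width: 0.242
time: 9.48
position: [0.5425, 0.1279, 0.1534]
tool_rot: [1.119, 1.265, -1.118]
ft_force: [-0.6, 1.7, 1.6]
grip_width: 0.245
```

```bash
python3 -m creep '[{"linear":[0.0003,0,-0.002],"twist":[0,0,0],"fingers":1},{"linear":[0.0003,0,-0.004],"twist":[0,0,0],"fingers":1},{"linear":[0.0003,0,-0.006],"twist":[0,0,0],"fingers":1},{"linear":[0.0003,0,-0.0065],"twist":[0,0,0],"fingers":1},{"linear":[0.0003,0,-0.0065],"twist":[0,0,0],"fingers":1}]'
python3 - <<'E'
from h import *
s=readout.get_state();print(s['position'],s['ft_force'],s['torque']);d=s['position'][:2]-[.5458,.0994];print(d@[-.121,.9927],d@[.9927,.121])
im2,d,p=snap('wrist','wrist7')
big=cv2.resize(im2[160:260,220:390],None,fx=4.6,fy=4.6,interpolation=cv2.INTER_CUBIC);big=cv2.convertScaleAbs(big,alpha=2,beta=10);cv2.imwrite('pics/w7z.png',big[:,:,::-1])
E
```

```text
time: 9.9
position: [0.5422, 0.1331, 0.1531]
tool_rot: [1.119, 1.263, -1.118]
ft_force: [0.5, -2.6, 4.9]
grip_width: 0.241
[0.54221058 0.1331185  0.15314663] [ 0.50954696 -2.64396849  4.85254341] [-0.96537654 -0.0256914  -0.04992032]
0.033906678874360795 0.0005167195897781699
```

View pics/w7z.png

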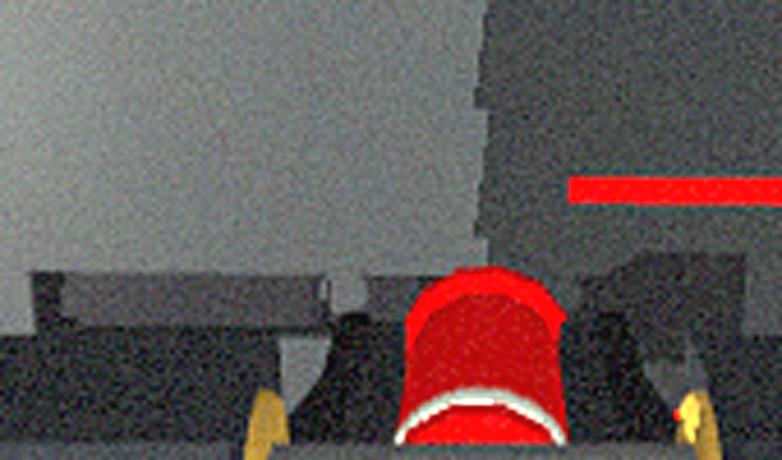

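The pin, at (487,300) zoomed, is over the slot. The far recess is visible at (347,293), which tells me where the band is.

```bash
python3 - <<'E'
from h import *
f=np.load('pics/wrist7.npz');p={k:f[k] for k in('K','k1','cam_to_world')}
for pt in [(347,293),(320,293),(372,293)]: print(pix2w(p,220+pt[0]/4.6-.4,160+pt[1]/4.6-.4,z=.103))
E
python3 -m creep '[{"linear":[-0.0003,0,-0.001],"twist":[0,0,0],"fingers":1},{"linear":[-0.0003,0,-0.0025],"twist":[0,0,0],"fingers":1},{"linear":[-0.0003,0,-0.004],"twist":[0,0,0],"fingers":1},{"linear":[-0.0003,0,-0.004],"twist":[0,0,0],"fingers":1},{"linear":[0.0005,0,-0.004],"twist":[0,0,0],"fingers":1},{"linear":[0.0005,0,-0.004],"twist":[0,0,0],"fingers":1}]'
```

```text
[0.53873472 0.15481675 0.103     ]
[0.53817568 0.15935033 0.103     ]
[0.53925162 0.15062083 0.103     ]
time: 10.45
position: [0.5406, 0.138, 0.1516]
tool_rot: [1.118, 1.266, -1.119]
ft_force: [0.2, 0.7, -0.6]
grip_width: 0.238
```

```bash
python3 -m creep '[{"linear":[0.001,0,0.0005],"twist":[0,0,0],"fingers":1},{"linear":[0.002,0,0.0005],"twist":[0,0,0],"fingers":1},{"linear":[0.003,0,0.0005],"twist":[0,0,0],"fingers":1},{"linear":[0.003,0,0.0005],"twist":[0,0,0],"fingers":1}]'
```

```text
time: 10.78
position: [0.5411, 0.1377, 0.149]
tool_rot: [1.119, 1.265, -1.118]
ft_force: [-0.1, 1.5, -1.4]
grip_width: 0.238
```

Past recess depth with no resistance. I'll carry on to the rail.

```bash
python3 -m creep '[{"linear":[0.001,0,0],"twist":[0,0,0],"fingers":1},{"linear":[0.002,0,0],"twist":[0,0,0],"fingers":1},{"linear":[0.003,0,0],"twist":[0,0,0],"fingers":1},{"linear":[0.0035,0,0],"twist":[0,0,0],"fingers":1},{"linear":[0.0035,0,0],"twist":[0,0,0],"fingers":1}]'
python3 -m creep '[{"linear":[0.0005,0,0],"twist":[0,0,0],"fingers":1},{"linear":[0.0008,0,0],"twist":[0,0,0],"fingers":1},{"linear":[0.0008,0,0],"twist":[0,0,0],"fingers":1}]'
```

```text
time: 11.2
position: [0.5411, 0.1377, 0.1457]
tool_rot: [1.119, 1.265, -1.118]
ft_force: [-0.3, 3.0, 0.3]
grip_width: 0.24
time: 11.45
position: [0.5413, 0.1377, 0.1454]
tool_rot: [1.119, 1.265, -1.118]
ft_force: [-1.2, 3.5, 3.3]
grip_width: 0.239
```

```bash
python3 -m creep '[{"linear":[-0.0008,0,0.0005],"twist":[0,0,0],"fingers":1},{"linear":[-0.0008,0,0.0015],"twist":[0,0,0],"fingers":1},{"linear":[-0.0008,0,0.003],"twist":[0,0,0],"fingers":1},{"linear":[-0.0008,0,0.0045],"twist":[0,0,0],"fingers":1},{"linear":[-0.0008,0,0.006],"twist":[0,0,0],"fingers":1}]' 55
python3 - <<'E'
from h import *
s=readout.get_state();print(s['position'],s['ft_force'],s['torque']);d=s['position'][:2]-[.5458,.0994];print(d@[-.121,.9927],d@[.9927,.121])
E
```

```text
time: 11.87
position: [0.5416, 0.1335, 0.1455]
tool_rot: [1.12, 1.267, -1.116]
ft_force: [-0.8, 6.4, -0.0]
grip_width: 0.238
[0.5415986  0.13345427 0.14553165] [-0.77253772  6.35238149 -0.01273287] [ 1.87694084  0.1717476  -0.02018697]
0.03431404766390661 -5.016325692344745e-05
```

```bash
python3 -m creep '[{"linear":[0,0,0.0015],"twist":[0,0,0],"fingers":1},{"linear":[0,0,0.003],"twist":[0,0,0],"fingers":1},{"linear":[0,0,0.0045],"twist":[0,0,0],"fingers":1},{"linear":[0,0,0.006],"twist":[0,0,0],"fingers":1},{"linear":[0,0,0.0075],"twist":[0,0,0],"fingers":1},{"linear":[0,0,0.009],"twist":[0,0,0],"fingers":1},{"linear":[0,0,0.0105],"twist":[0,0,0],"fingers":1},{"linear":[0,0,0.012],"twist":[0,0,0],"fingers":1}]'
python3 - <<'E'
from h import *
s=readout.get_state();print(s['position'],s['ft_force'],s['torque']);d=s['position'][:2]-[.5458,.0994];print(d@[-.121,.9927],d@[.9927,.121])
im2,d,p=snap('wrist','wrist8')
big=cv2.resize(im2[160:300,220:390],None,fx=4.6,fy=4.2,interpolation=cv2.INTER_CUBIC);big=cv2.convertScaleAbs(big,alpha=2,beta=10);cv2.imwrite('pics/w8z.png',big[:,:,::-1])
E
```

```text
time: 12.53
position: [0.5429, 0.1216, 0.1455]
tool_rot: [1.12, 1.267, -1.116]
ft_force: [-0.9, 7.9, 1.4]
grip_width: 0.241
[0.54294262 0.12157063 0.1455007 ] [-0.88306245  7.93920231  1.44566688] [ 1.8830398   0.20700679 -0.0153849 ]
0.022354529275604548 -0.0001538723767543565
```

View pics/w8z.png

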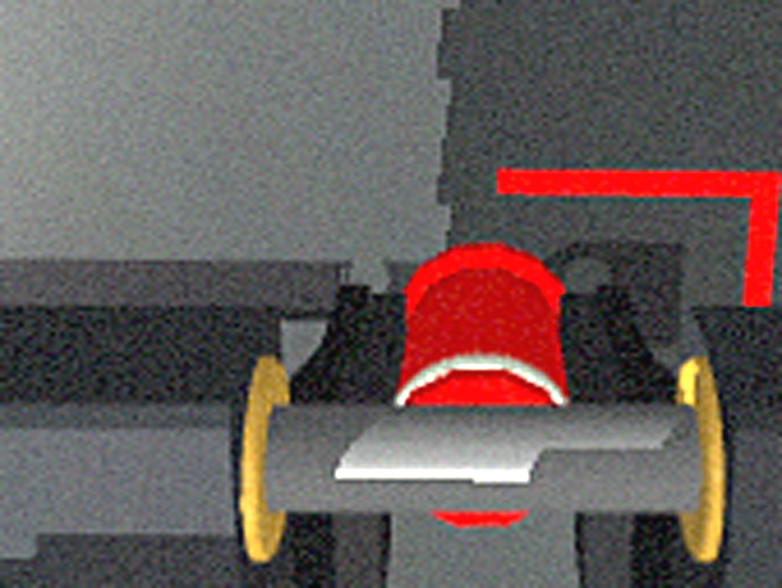

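The band is coming with the pin: the recesses at (367,270) and (590,268) keep their spacing either side of the pin. I'll keep drawing.

```bash
python3 -m creep '[{"linear":[-0.0003,0,0.0015],"twist":[0,0,0],"fingers":1},{"linear":[-0.0003,0,0.003],"twist":[0,0,0],"fingers":1},{"linear":[-0.0003,0,0.0045],"twist":[0,0,0],"fingers":1},{"linear":[-0.0003,0,0.006],"twist":[0,0,0],"fingers":1},{"linear":[-0.0003,0,0.0075],"twist":[0,0,0],"fingers":1},{"linear":[-0.0003,0,0.009],"twist":[0,0,0],"fingers":1},{"linear":[-0.0003,0,0.0105],"twist":[0,0,0],"fingers":1},{"linear":[-0.0003,0,0.012],"twist":[0,0,0],"fingers":1}]'
python3 -m creep '[{"linear":[0,0,0.0015],"twist":[0,0,0],"fingers":1},{"linear":[0,0,0.003],"twist":[0,0,0],"fingers":1},{"linear":[0,0,0.0045],"twist":[0,0,0],"fingers":1},{"linear":[0,0,0.006],"twist":[0,0,0],"fingers":1},{"linear":[0,0,0.007],"twist":[0,0,0],"fingers":1},{"linear":[0,0,0.007],"twist":[0,0,0],"fingers":1}]'
python3 - <<'E'
from h import *
s=readout.get_state();print(s['position'],s['ft_force'],s['torque']);d=s['position'][:2]-[.5458,.0994];print(d@[-.121,.9927],d@[.9927,.121])
E
```

```text
time: 13.25
position: [0.5443, 0.1095, 0.1455]
tool_rot: [1.119, 1.267, -1.117]
ft_force: [-1.0, 6.3, 0.0]
grip_width: 0.238
time: 13.75
position: [0.5453, 0.1018, 0.1455]
tool_rot: [1.119, 1.267, -1.118]
ft_force: [-1.1, 6.1, -0.9]
grip_width: 0.243
[0.54525637 0.10176032 0.14552268] [-1.06176689  6.07163281 -0.86619426] [ 1.44896038  0.14284621 -0.00831893]
0.00240886881337706 -0.0002540625957257643
```

```bash
python3 -m creep '[{"linear":[0,0,0.0007],"twist":[0,0,0],"fingers":1},{"linear":[0,0,0.0014],"twist":[0,0,0],"fingers":1},{"linear":[0,0,0.002],"twist":[0,0,0],"fingers":1},{"linear":[0,0,0.002],"twist":[0,0,0],"fingers":1}]'
python3 -m creep '[{"linear":[0,0,0.0005],"twist":[0,0,0],"fingers":1},{"linear":[0,0,0.001],"twist":[0,0,0],"fingers":1},{"linear":[0,0,0.001],"twist":[0,0,0],"fingers":1}]'
```

```text
time: 14.08
position: [0.5454, 0.1, 0.1455]
tool_rot: [1.119, 1.267, -1.118]
ft_force: [-0.3, 5.4, -0.8]
grip_width: 0.238
time: 14.33
position: [0.5456, 0.099, 0.1455]
tool_rot: [1.119, 1.267, -1.117]
ft_force: [0.4, 6.8, 1.4]
grip_width: 0.237
```

```bash
python3 -m creep '[{"linear":[0,0,0.0005],"twist":[0,0,0],"fingers":1},{"linear":[0,0,0.001],"twist":[0,0,0],"fingers":1},{"linear":[0,0,0.001],"twist":[0,0,0],"fingers":1}]'
python3 -m creep '[{"linear":[0,0,0.0005],"twist":[0,0,0],"fingers":1},{"linear":[0,0,0.0005],"twist":[0,0,0],"fingers":1}]'
```

```text
time: 14.58
position: [0.5457, 0.0981, 0.1455]
tool_rot: [1.119, 1.267, -1.118]
ft_force: [-1.2, 5.7, -0.5]
grip_width: 0.24
time: 14.75
position: [0.5457, 0.0977, 0.1455]
tool_rot: [1.119, 1.267, -1.117]
ft_force: [-0.3, 5.7, 0.2]
grip_width: 0.237
```

```bash
python3 -m creep '[{"linear":[0,0,0.0005],"twist":[0,0,0],"fingers":1},{"linear":[0,0,0.0008],"twist":[0,0,0],"fingers":1},{"linear":[0,0,0.0008],"twist":[0,0,0],"fingers":1}]'
python3 - <<'E'
from h import *
s=readout.get_state();print(s['position'],s['ft_force'],s['torque']);d=s['position'][:2]-[.5458,.0994];print(d@[-.121,.9927],d@[.9927,.121])
im,d,p=snap('side','side9')
big=cv2.resize(im[180:250,300:370],None,fx=8,fy=8,interpolation=cv2.INTER_CUBIC);big=cv2.convertScaleAbs(big,alpha=1.8,beta=10);cv2.imwrite('pics/s9z.png',big[:,:,::-1])
E
```

```text
time: 15.0
position: [0.5457, 0.0976, 0.1455]
tool_rot: [1.12, 1.268, -1.117]
ft_force: [-0.1, 7.3, 0.6]
grip_width: 0.238
[0.54570373 0.09755242 0.14551024] [-0.14410333  7.32274424  0.56168116] [1.91681958 0.19123036 0.00383772]
-0.0018224465905290479 -0.0003191297529420191
```

View pics/s9z.png

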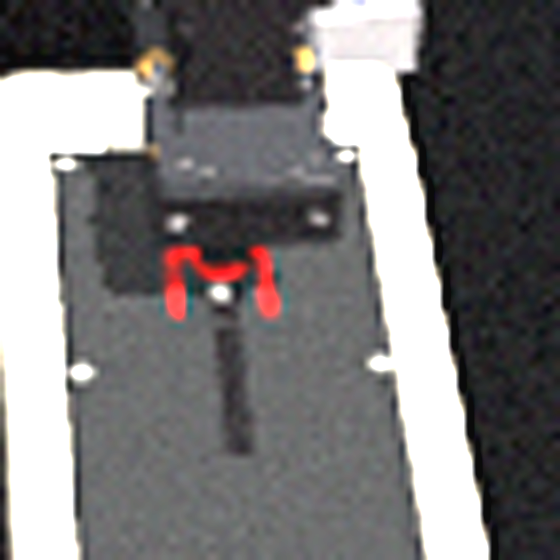

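```bash
python3 -m creep '[{"linear":[0,0,0.0005],"twist":[0,0,0],"fingers":1},{"linear":[0,0,0.001],"twist":[0,0,0],"fingers":1},{"linear":[0,0,0.001],"twist":[0,0,0],"fingers":1}]'
```

```text
time: 15.3
position: [0.5457, 0.0974, 0.1455]
tool_rot: [1.12, 1.269, -1.116]
ft_force: [-0.3, 8.5, -1.1]
grip_width: 0.239
```

It has reached the stop. I'll take off the side load before going down.

```bash
python3 -m creep '[{"linear":[0,0,-0.001],"twist":[0,0,0],"fingers":1},{"linear":[0,0,-0.002],"twist":[0,0,0],"fingers":1},{"linear":[0,0,-0.0025],"twist":[0,0,0],"fingers":1},{"linear":[0,0,-0.0025],"twist":[0,0,0],"fingers":1}]'
python3 - <<'E'
from h import *
s=readout.get_state();print(s['position'],s['ft_force'],s['torque'])
E
```

```text
time: 15.63
position: [0.5457, 0.0978, 0.1455]
tool_rot: [1.119, 1.266, -1.118]
ft_force: [-0.2, 5.5, -0.5]
grip_width: 0.238
[0.54570828 0.09776445 0.14553503] [-0.21367507  5.45934262 -0.48957645] [ 1.51690565e+00  1.71806283e-01 -1.78990653e-04]
```

```bash
python3 -m creep '[{"linear":[0,0,-0.001],"twist":[0,0,0],"fingers":1},{"linear":[0,0,-0.002],"twist":[0,0,0],"fingers":1},{"linear":[0,0,-0.0025],"twist":[0,0,0],"fingers":1},{"linear":[0,0,-0.0025],"twist":[0,0,0],"fingers":1}]'
python3 - <<'E'
from h import *
s=readout.get_state();print(s['position'],s['ft_force'],s['torque'])
E
```

```text
time: 15.97
position: [0.5456, 0.0982, 0.1456]
tool_rot: [1.118, 1.264, -1.12]
ft_force: [-0.8, 1.9, -2.3]
grip_width: 0.239
[0.54563855 0.09820922 0.14555108] [-0.75046805  1.91840125 -2.33112819] [ 0.56155529  0.05852575 -0.01223165]
```

```bash
python3 -m creep '[{"linear":[0,0,-0.001],"twist":[0,0,0],"fingers":1},{"linear":[0,0,-0.0015],"twist":[0,0,0],"fingers":1},{"linear":[0,0,-0.0015],"twist":[0,0,0],"fingers":1}]'
python3 - <<'E'
from h import *
s=readout.get_state();print(s['position'],s['ft_force'],s['torque'],R.from_rotvec(s['tool_rot']).as_matrix()[:,0].round(4))
E
```

```text
time: 16.22
position: [0.5457, 0.0997, 0.1459]
tool_rot: [1.118, 1.263, -1.12]
ft_force: [-0.6, -1.4, -0.8]
grip_width: 0.237
[0.54566329 0.0996643  0.14591919] [-0.57223854 -1.39468775 -0.76141199] [ 0.04812675  0.11702997 -0.0362247 ] [-1.0e-04 -1.2e-03 -1.0e+00]
```

```bash
python3 -m creep '[{"linear":[0.001,0,0.0004],"twist":[0,0,0],"fingers":1},{"linear":[0.002,0,0.0004],"twist":[0,0,0],"fingers":1},{"linear":[0.003,0,0.0004],"twist":[0,0,0],"fingers":1},{"linear":[0.003,0,0.0004],"twist":[0,0,0],"fingers":1}]'
```

```text
time: 16.55
position: [0.5455, 0.1, 0.1427]
tool_rot: [1.118, 1.265, -1.119]
ft_force: [0.2, 0.3, -0.3]
grip_width: 0.242
```

Below rail height with no force, so it's entering the lock socket.

```bash
python3 -m creep '[{"linear":[0.001,0,0],"twist":[0,0,0],"fingers":1},{"linear":[0.002,0,0],"twist":[0,0,0],"fingers":1},{"linear":[0.003,0,0],"twist":[0,0,0],"fingers":1},{"linear":[0.004,0,0],"twist":[0,0,0],"fingers":1},{"linear":[0.005,0,0],"twist":[0,0,0],"fingers":1},{"linear":[0.006,0,0],"twist":[0,0,0],"fingers":1},{"linear":[0.006,0,0],"twist":[0,0,0],"fingers":1}]'
python3 -m creep '[{"linear":[0.0005,0,0],"twist":[0,0,0],"fingers":1},{"linear":[0.001,0,0],"twist":[0,0,0],"fingers":1},{"linear":[0.0015,0,0],"twist":[0,0,0],"fingers":1},{"linear":[0.0015,0,0],"twist":[0,0,0],"fingers":1}]'
```

```text
time: 17.13
position: [0.5455, 0.1002, 0.1367]
tool_rot: [1.118, 1.265, -1.119]
ft_force: [0.4, 0.1, -0.0]
grip_width: 0.237
time: 17.47
position: [0.5456, 0.1002, 0.1354]
tool_rot: [1.119, 1.264, -1.119]
ft_force: [-0.3, 0.1, -1.6]
grip_width: 0.238
```

```bash
python3 -m creep '[{"linear":[0.0005,0,0],"twist":[0,0,0],"fingers":1},{"linear":[0.001,0,0],"twist":[0,0,0],"fingers":1},{"linear":[0.0013,0,0],"twist":[0,0,0],"fingers":1},{"linear":[0.0013,0,0],"twist":[0,0,0],"fingers":1}]'
```

```text
time: 17.8
position: [0.5458, 0.1003, 0.1347]
tool_rot: [1.119, 1.264, -1.118]
ft_force: [-1.9, -0.5, 3.7]
grip_width: 0.239
```

The collar is on the cover: contact at TCP 0.1347, against 0.1345 predicted. I'll let go and look.

```bash
python3 -m creep '[{"linear":[-0.0003,0,0],"twist":[0,0,0],"fingers":0.3},{"linear":[-0.0003,0,0],"twist":[0,0,0],"fingers":0},{"linear":[-0.0003,0,0],"twist":[0,0,0],"fingers":0},{"linear":[-0.0003,0,0],"twist":[0,0,0],"fingers":0},{"linear":[-0.0003,0,0],"twist":[0,0,0],"fingers":0}]' 30
python3 - <<'E'
from h import *
im2,d,p=snap('wrist','wrist10')
for l in ['pin_grip','pin_collar']: print(l,[(np.round(q['centre'],4),round(q['conf'],2)) for q in nets.place_of('wrist',l)][:2])
E
python3 -m creep '[{"linear":[-0.003,0,0],"twist":[0,0,0],"fingers":0},{"linear":[-0.015,0,0],"twist":[0,0,0],"fingers":0},{"linear":[-0.035,0,0],"twist":[0,0,0],"fingers":0},{"linear":[-0.06,0,0],"twist":[0,0,0],"fingers":0},{"linear":[-0.085,0,0],"twist":[0,0,0],"fingers":0},{"linear":[-0.1,0,0],"twist":[0,0,0],"fingers":0},{"linear":[-0.1,0,0],"twist":[0,0,0],"fingers":0}]'
python3 -m creep '[{"linear":[0,-0.03,0],"twist":[0,0,0],"fingers":0},{"linear":[0,-0.06,0],"twist":[0,0,0],"fingers":0},{"linear":[0,-0.08,0],"twist":[0,0,0],"fingers":0},{"linear":[0,-0.08,0],"twist":[0,0,0],"fingers":0}]'
python3 - <<'E'
from h import *
im2,d,p=snap('wrist','wrist11')
for c in ['wrist']:
  for l in ['pin_grip','pin_collar']: print(l,[(np.round(q['centre'],4),round(q['conf'],2)) for q in nets.place_of(c,l)][:2])
hsv=cv2.cvtColor(im2,cv2.COLOR_RGB2HSV)
m=((hsv[...,0]<5)|(hsv[...,0]>174))&(hsv[...,1]>150)&(d>0)
ys,xs=np.nonzero(m);P=np.array([pix2w(p,u,v,depth=d[v,u]) for u,v in zip(xs,ys)])
P=P[(np.hypot(P[:,0]-.546,P[:,1]-.099)<.03)];print(len(P))
t=P[P[:,2]>.145];print('top',t.mean(0),np.percentile(t[:,2],[10,50,90]));print(cv2.minEnclosingCircle((t[:,:2]*1000).astype(np.float32)))
s=readout.get_state();print(s['position'],s['ft_force'],s['time'])
im,d,p=snap('side','side11')
big=cv2.resize(im[150:250,280:390],None,fx=6,fy=6,interpolation=cv2.INTER_CUBIC);cv2.imwrite('pics/s11z.png',big[:,:,::-1])
E
```

```text
time: 18.22
position: [0.5456, 0.1002, 0.1342]
tool_rot: [1.119, 1.265, -1.119]
ft_force: [-0.6, -0.8, 0.3]
grip_width: 0.477
pin_grip [(array([0.5447, 0.1012, 0.1378]), 0.6)]
pin_collar [(array([0.5451, 0.098 , 0.1084]), 0.55)]
time: 18.95
position: [0.5481, 0.1008, 0.2399]
tool_rot: [1.124, 1.259, -1.112]
ft_force: [0.1, 1.0, 0.3]
grip_width: 0.498
time: 19.28
position: [0.4629, 0.0901, 0.2344]
tool_rot: [1.117, 1.266, -1.12]
ft_force: [-0.2, 0.0, -0.1]
grip_width: 0.495
pin_grip [(array([0.5462, 0.1019, 0.1393]), 0.9)]
pin_collar []
1262
top [0.54631853 0.099085   0.15669487] [0.15568544 0.15673804 0.15765636]
((546.2164916992188, 99.22278594970703), 10.869917869567871)
[0.46662657 0.09050655 0.23466756] [-0.18926368 -0.35440688 -0.41933903] 19.4333
```

View pics/wrist11.png

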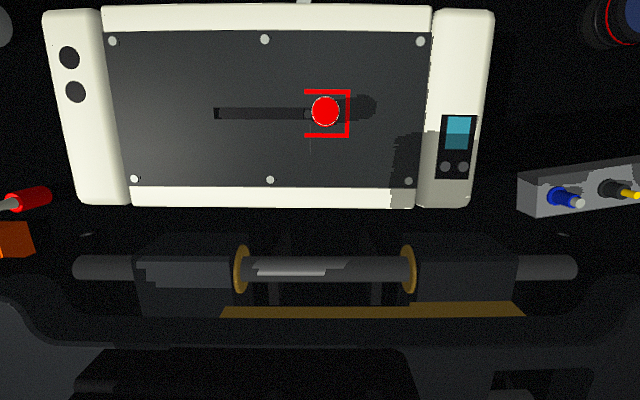

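View pics/s11z.png

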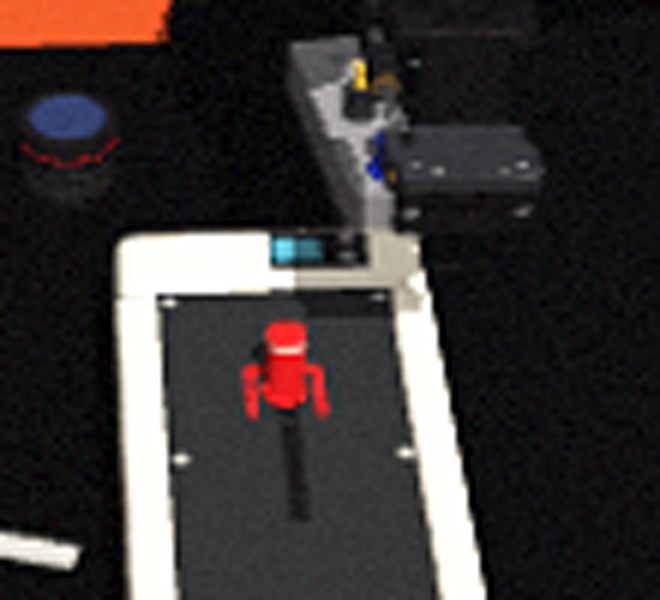

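The pin stands upright in the bracket: at (325,111) in the wrist view and (287,365) in the side view. The knob top measures 0.1567 m, where flush should be 0.156, and the same bias showed in the stand. I'm handing the job in.

```bash
python3 -c "
from bench import job
print(job.close_job())"
```

```text
the job is handed in; nothing more can be done
None
```

The carriage is locked: the red pin stands in the slot mouth with its collar flush on the cover. The job was handed in at about 19.5 s of the 72 s allowed.

- **Finding the socket:** I put the nose in the mouth and slid it along the band with about 2–5 N of push, a little over your suggested 2–4 N at times. I lifted it about 1 mm to cross the first screw recess. It then dropped through the socket, about 38 mm from the mouth, and met the rail 8 mm below the band, as specified.
- **Drawing back:** the carriage came with about 6–8 N, up to 8.5 N at the stop. I eased off the side load, and the pin then went down freely. The collar met the cover with about 4 N, and I let go.

**Last checks:**
- The pin is upright at (0.546, 0.099), within 1 mm of where I measured the mouth.
- The knob top is at 0.1567 m, where flush should be 0.156 m. The same 0.7–0.8 mm offset showed when the pin was still in the stand.
- The highest force in the readings was about 8.5 N. Readings come only at the end of each move, so a brief peak could have been missed.
- The blade holder and pen adapter still stand in the stand, and the gripper is clear of everything. In the last picture the network found the pin's knob but not its collar, so the flush fit rests on the knob height and the contact force.

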